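# Set the honey sample at the grader's reading stop

### The arm

A 6-joint arm with a two-finger parallel gripper is mounted at the origin on the work surface. World frame = base frame: x ahead of the robot, y to its left, z up, the work surface at z = 0. Lengths are in m, angles in degrees, forces in N, time in s.
With the tool pointing down it reaches from about 0.4 to 0.825 m from the base axis. Payload 7 kg.
Tool frame: the origin (TCP) lies at the very end of the fingers, on their centre line; the grasp point (between the pads) lies 19 mm behind it; z points along the fingers, y is the line along which they close (so a half turn about z gives the same grasp; the last joint's range is limited). The gripper opens to 88 mm and grips with 3 to 60 N. Pads are 19 mm wide; open, the fingers measure 130 mm over their backs; the gripper's body (78 mm by 193 mm) begins 47 mm behind the grasp point.
Start: joints at [90.304, 20.546, 0.682, 0, -70.136, -16.507], TCP at [0.188, 0.648, 0.227] pointing down, gripper open.
Joint ranges: [-176.03, 176.03], [-82.01, 121.73], [-58.28, 71.71], [-173.87, 95.51], [-174.79, -0.11], [-173.66, 173.66]. Speed limits (degrees/s): [136.94, 136.94, 172.46, 180, 180, 180].

### API

Orientations are given as [roll, pitch, yaw] about the fixed x, y, z axes, in that order (R = Rz(yaw) Ry(pitch) Rx(roll)).
In Python, from plant import ctrl gives the robot as it stands.
- The arm moves only by the tool carry_out, never from a script. Its argument "deltas" is a list that holds one entry, the list of rows, each a list of 5 numbers: the shift along the tool's x, y, z scaled (see below), then the turn about the tool's z scaled (see below), then the opening, from -1 (shut) to 1 (fully open). A call has 1 to 5 rows; each row is the pose to reach, as a shift and turn from the pose commanded when the call began, along the tool's axes at that moment, turning the shorter way round; what a row does not reach only later rows make up. The controller multiplies each number of a shift by 20 cm and each number of a turn by 2 pi rad. A row lasts 1/10 s, in which the tool goes at most 50 mm and 8.59 degrees, less where a joint would pass 70% of its speed; a pose out of reach is approached as far as the arm can. A call with a number of a shift or a turn outside -1 to 1 is refused whole. A call with a gripper value outside its range is refused whole. The fingers move at their own pace and stop on an object; the grip force is fixed at half the most. Time passes only in rows, so rows that repeat a pose let the fingers close. It gives the time, the measured TCP pose, the force, the opening and the grip force at its end, in the units of the state.
- ctrl.get_obs(): the state, without advancing time (a new reading comes with each control period).
- ctrl.snapshot(name): name is "side" or "top"; returns a dict with "color" (420x560x3 uint8, red, green, blue), "camera_matrix" (3x3 intrinsics, pixels), "R" (3x3) and "t" (3): a world point X has camera coordinates R X + t. Camera axes: x right, y down, z forward; pixel columns grow to the right and rows downward; lengths in m; the calibration is good to about 2 mm. A picture is of the moment at which its call begins. There is no depth.
- ctrl.close_job(): hands the job in; it is judged then, once.
Trained networks look in a picture, given as the dict that the camera call returned (one of the last four; its "shot" number tells which), for a name from the list of things; names that differ only in an ending like _2 or _b are one class to them, and where a whole thing is asked for, a point or a joint stands for the part that bears it (a point fixed in the world has none). Each returns a list of dicts, best first, with "p" (0 to 1); they miss things now and then, are a little off and sometimes report something else, mostly with a low value. They report only what shows in the picture. A call takes as long as a camera call. They do not tell look-alikes from the thing itself.
- ctrl.search_frame(picture, name): "centre" ([column, row] in pixels, amid what is visible of it).
- ctrl.silhouettes(picture, name): "mask" (420x560 bool, what is visible of it) and "centre" ([column, row] in pixels, amid what is visible of it).
- ctrl.spot_point(picture, name): "centre" ([column, row] in pixels: a listed point, or the origin of a listed thing).
The state is a dict: "clock": time; "joint_pos": joint angles; "qvel": joint speeds; "tau": joint torques, N m; "tool_pos": TCP position; "orientation": TCP orientation; "force": force on the tool from outside, world axes, zero at the start; "moment": the same for the moment, N m; "opening": finger opening in m; "gripper_force": force on a finger pad.
Only numpy, scipy, OpenCV 4.12 (cv2) and the standard library are available. Lean on these libraries where they do the work, as an engineer would, in place of code of your own. Each camera call takes 0.05 s, during which the arm holds its last target. There are 200 camera calls.

### The job

Bring the honey sample under the reading head: with the fingertips, push the grader's sprung slide all the way in against its end stop, then let go so that it springs back and catches on the stop pin at its middle position. Then press the key on the readout box right down and let it up again to take the reading. Push and press only: lift nothing, do not touch the sample cup, and leave the jar, the bottle and the beaker where they stand.

Things in the scene. Friction and masses are not known exactly. Their poses are not given: they have to be found in the camera images.
- grader: Honey colour grader fixed to the bench: white base plate 300 (x) x 170 (y) x 18 mm high; origin at the centre of its underside, z up, +x the direction in which the slide is pushed in. A white reading head bridges the slide at local x = 8 to 52 mm, full width, underside 100, top 134 mm above the bench (lens cap to 140). End-stop block at x = 134 to 150 mm, 68 mm high.
- slide (a joint): How far the slide is in, m: 0 = out (start), 0.060 = fully in. A spring pushes it back out: 4 N at 0, 9 N at 0.060, plus 25 N per m/s of damping. Past 0.030 it frees the stop pin, which jumps up behind the flange on its side; let go, the slide then returns and rests on the pin at 0.030. Let go earlier, it returns to 0.
- push_face (a point): Centre of the near end face of the slide, a dark metal block 190 (x) x 92 (y) x 44 mm high, its underside 20 and top 64 mm above the bench. The point is 42 mm above the bench, on a grey pad 70 x 24 mm, and moves with the slide. x points into the slide (push direction), y along the face, z up. The base plate reaches 8 mm out in front of it; the space in front and above is free.
- pin (a joint): Height of the sprung steel stop pin (8 mm thick), m: 0 = held down under the slide's flange (as at the start), 0.010 = fully up, catching the slide. It stands at local x = -34, y = -53 mm of the grader.
- cup_mid (a point): Middle of the loose sample cup of honey (amber, white lid, 42 mm across, 45 mm high), half-way up. It stands 20 mm deep in a round well in the slide, 141 mm in from the near face, and rides with the slide.
- readout: Grey readout box fixed to the bench, 130 (x) x 120 (y) x 45 mm high, with a dark display on its far half and the key on its near half; origin at the centre of its underside. It stands to the left or to the right of the grader.
- key (a joint): How far the round grey key on the readout box is pressed, m: 0 = up, 0.006 = right down, against a spring (about 5 N when right down). It counts as pressed beyond 0.004.
- key_top (a point): Centre of the key's top face; the key is 32 mm across, in a low black housing, and is pressed straight down.
- jar: Loose honey jar with white lid, 72 mm across, 85 mm high; origin at the centre of its underside. A bystander.
- bottle: Loose clear bottle with white cap, 62 mm across, 160 mm high; origin at the centre of its underside. A bystander.
- beaker: Loose empty glass beaker, 72 mm across, 85 mm high; origin at the centre of its underside. A bystander.
- cup: The same sample cup; origin at the centre of its underside.
There are look-alikes about, which are no part of the job. Of the things that look like the readout, the larger one is meant. What is shaped like the cup but blue is not meant.

How it is judged (in metres and radians):
On the way, in this order (a step that is already met when the one before it is completed fails the run):
1. the slide is pushed in to its end stop (within 7 mm) (value of joint slide above 0.053 m), for 0.05 s.
2. the slide, let go, rests on the raised pin at mid position (value of joint slide between 0.0265 and 0.0335 m and value of joint pin above 0.006 m and contact force between each of the arm, the fingers and slide below 0.2 N), for 0.2 s.
3. the key is pressed (beyond 4 mm) (value of joint key above 0.004 m), for 0.05 s.
At the end, for the whole second after the job is handed in: The slide rests on the raised stop pin at 0.030 m (26.5 to 33.5 mm in; pin up more than 6 mm), still; the key is up again (less than 1.5 mm down); the cup stands upright in its well (8 mm, 0.15 rad); jar, bottle and beaker within 20 mm of where they stood (value of joint slide between 0.0265 and 0.0335 m and value of joint pin above 0.006 m and velocity of joint slide between -0.01 and 0.01 m/s and value of joint key below 0.0015 m and horizontal distance between cup_mid and push_face between 0.133 and 0.15 m and angle between cup_mid's own z axis and vertical below 0.15 rad and distance of each of jar, bottle, beaker from where it was at the start of the episode below 0.02 m); the robot touches nothing.
It fails at once if the key is pressed before the slide has caught at its middle position (value of joint key above 0.004 m and not (value of joint slide between 0.0265 and 0.0335 m and value of joint pin above 0.006 m)).
It fails at once if the sample cup is touched (contact force between any of the fingers, the arm and cup above 0.5 N).
It fails at once if the sample cup is lifted or tipped (height (world z) of cup_mid above 0.08 m or angle between cup_mid's own z axis and vertical above 0.4 rad).
It fails at once if a bystander is lifted, pushed away or tipped (distance of any of jar, bottle, beaker from where it was at the start of the episode above 0.03 m or height (world z) of any of jar, bottle, beaker above 0.015 m or angle between any of jar, bottle, beaker's own z axis and vertical above 0.4 rad).
It also fails if it takes over 48 s, if anything falls off the work surface, if the arm or the gripper's body presses on something with over 40 N, if the wrist force passes 120 N, or if a joint passes its speed limit or range.

## Working session

There is one attempt and no reset: what is moved stays moved. The work goes in short steps, Python scripts to look and compute and a tool call to move; the robot and the scene stay as the last step left them, time stands still between calls to the robot, and variables do not carry over. Pictures are saved under pics/ and viewed, at most 10 in all, crops included, and the job is handed in when it is done.

Besides the shell and the picture viewer there is one more tool, called after ">>>" by a JSON object that holds its "name" and its "arguments". carry_out: Moves the arm, as the interface text tells. Its arguments: {"type":"object","properties":{"deltas":{"type":"array"}},"required":["deltas"]}

```bash
mkdir -p pics; cat > h.py <<'E'
import numpy as np,cv2
from plant import ctrl
def ray(s,px):
    K,R,t=[np.array(s[k],float) for k in("camera_matrix","R","t")]
    d=R.T@np.linalg.solve(K,[px[0],px[1],1.]);return -R.T@t.reshape(3),d/np.linalg.norm(d)
def atz(s,px,z):
    c,d=ray(s,px);return c+d*(z-c[2])/d[2]
def tri(s1,p1,s2,p2):
    c1,d1=ray(s1,p1);c2,d2=ray(s2,p2)
    k=np.linalg.lstsq(np.c_[d1,-d2],c2-c1,rcond=None)[0]
    a,b=c1+k[0]*d1,c2+k[1]*d2;return (a+b)/2,np.linalg.norm(a-b)
def proj(s,X):
    p=np.array(s["camera_matrix"])@(np.array(s["R"])@X+np.array(s["t"]).reshape(3));return p[:2]/p[2]
E
python3 - <<'E'
from h import *
np.set_printoptions(precision=3,suppress=True)
o=ctrl.get_obs();print(o["clock"],o["tool_pos"],o["orientation"],o["force"])
S={n:ctrl.snapshot(n) for n in("top","side")}
for n,s in S.items():
    cv2.imwrite(f"pics/{n}0.png",s["color"][...,::-1])
    for nm,z in(("push_face",.042),("key_top",.05),("grader",0),("readout",0),("cup_mid",.06),("jar",0),("bottle",0),("beaker",0)):
        for d in ctrl.spot_point(s,nm)[:3]: print(n,nm,round(d["p"],2),np.array(d["centre"]),atz(s,d["centre"],z))
E
```

```text
0.0 [0.188 0.648 0.226] [179.907  -0.008 -16.209] [ 0.466 -0.433 -0.047]
top push_face 0.81 [368.6 212.9] [ 0.512 -0.23   0.042]
top key_top 0.55 [215.7 266.2] [0.385 0.138 0.05 ]
top key_top 0.54 [209.3 202.4] [0.539 0.155 0.05 ]
top grader 0.77 [347.6 167.7] [ 0.631 -0.188  0.   ]
top readout 0.95 [217.6 255.2] [0.411 0.141 0.   ]
top readout 0.9 [211.5 191.4] [0.572 0.158 0.   ]
top cup_mid 0.79 [271.4 165. ] [0.627 0.004 0.06 ]
top cup_mid 0.65 [209.6 199.3] [0.545 0.153 0.06 ]
top cup_mid 0.52 [352.8 161. ] [ 0.636 -0.192  0.06 ]
top jar 0.71 [110.2 248.4] [0.429 0.413 0.   ]
top bottle 0.63 [435.3 208. ] [ 0.527 -0.405  0.   ]
top bottle 0.58 [208.7 202.1] [0.545 0.165 0.   ]
top beaker 0.95 [115.  192.8] [0.57  0.405 0.   ]
side push_face 0.97 [317.4 170.4] [ 0.502 -0.234  0.042]
side key_top 0.66 [252.9 254.3] [0.547 0.142 0.05 ]
side key_top 0.54 [313.9 275.6] [0.381 0.14  0.05 ]
side grader 0.76 [270.6 176.8] [ 0.644 -0.187 -0.   ]
side readout 0.72 [318.5 171. ] [ 0.509 -0.276  0.   ]
side readout 0.7 [243.6 267.4] [ 0.569  0.16  -0.   ]
side readout 0.67 [306.  282.7] [0.399 0.137 0.   ]
side cup_mid 0.7 [246.4 216.7] [0.615 0.042 0.06 ]
side cup_mid 0.66 [270.9 163.8] [ 0.641 -0.184  0.06 ]
side cup_mid 0.65 [250.5 376.5] [0.418 0.421 0.06 ]
side jar 0.77 [252.8 376.4] [0.424 0.403 0.   ]
side bottle 0.63 [325.3 147. ] [ 0.528 -0.404 -0.   ]
side beaker 0.97 [196.4 352.8] [0.565 0.406 0.   ]
```

View pics/top0.png

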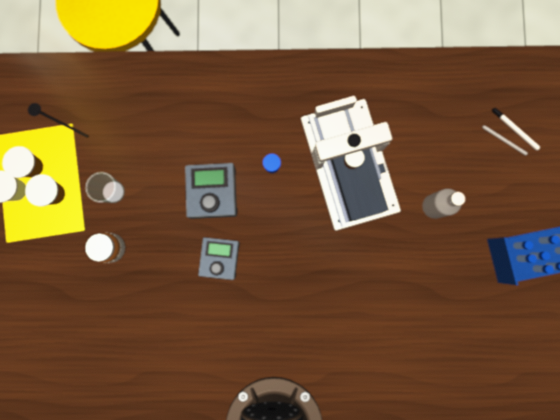

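View pics/side0.png

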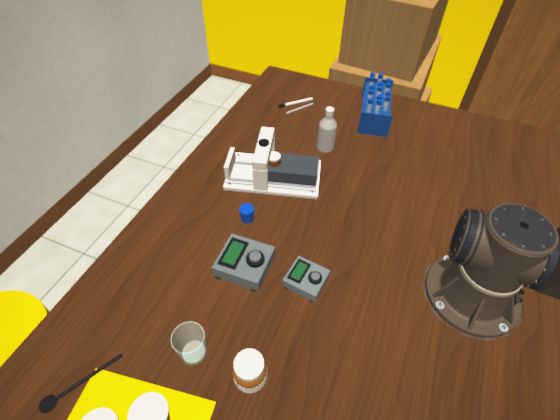

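Top view: the grader is at about (350,165), with its push face at (368,213). There are two readout look-alikes, at (210,190) (larger, about 50 px) and (218,259) (smaller, about 38 px). The larger fits. The blue cup at (271,162) is a decoy; the amber cup with the white lid is at (354,158). The jar is at (100,248), the beaker at (105,188) and the bottle at (440,205).

```bash
python3 - <<'E'
from h import *
np.set_printoptions(precision=4,suppress=True)
S={n:ctrl.snapshot(n) for n in("top","side")};t,s=S["top"],S["side"]
P=lambda n,nm,i=0:ctrl.spot_point(S[n],nm)
pf=[max(P(n,"push_face"),key=lambda d:d["p"])["centre"] for n in S]
print("pf",tri(t,pf[0],s,pf[1]))
k=[[d for d in P(n,"key_top") if atz(S[n],d["centre"],.05)[0]>.48 and abs(atz(S[n],d["centre"],.05)[1]-.15)<.05][0]["centre"] for n in S]
print("key",k,tri(t,k[0],s,k[1]))
for n in S:
  for nm in("grader","readout","push_face","key_top"):
    for d in ctrl.silhouettes(S[n],nm)[:3]:
        c=max(cv2.findContours(d["mask"].astype("uint8"),0,2)[0],key=cv2.contourArea)
        z={"grader":.018,"readout":.045,"push_face":.064,"key_top":.05}[nm]
        r=cv2.boxPoints(cv2.minAreaRect(c));q=np.array([atz(S[n],p,z)[:2] for p in r])
        e=np.diff(q[[0,1,2]],axis=0)
        print(n,nm,round(d["p"],2),"ctr",q.mean(0),"sides",np.linalg.norm(e,axis=1),"ang",np.degrees(np.arctan2(e[:,1],e[:,0])))
c=np.array([[334,228],[399,211],[302,116]],float)
q=np.array([atz(t,p,.018) for p in c]);print(q)
a=cv2.resize(t["color"][85:240,180:410],None,fx=3.4,fy=3.4,interpolation=2)
cv2.imwrite("pics/c1.png",a[...,::-1])
a=cv2.resize(s["color"][120:300,205:335],None,fx=3.3,fy=3.3,interpolation=2)
cv2.imwrite("pics/c2.png",a[...,::-1])
E
```

```text
pf (array([ 0.5031, -0.223 ,  0.0497]), np.float64(0.0036820031609945854))
key [[208.5, 208.7], [255.0, 257.5]] (array([0.5274, 0.1564, 0.0645]), np.float64(0.011899304425939535))
top grader 0.64 ctr [ 0.6493 -0.2053] sides [0.2122 0.3189] ang [ -73.0575 -164.8961]
top grader 0.58 ctr [0.5433 0.1625] sides [0.0326 0.0302] ang [ -90.3614 -179.4708]
top readout 0.72 ctr [0.569  0.1534] sides [0.1271 0.1371] ang [ -87.5631 -176.896 ]
top readout 0.71 ctr [0.4043 0.1328] sides [0.092  0.0886] ang [ -5.0563 -95.9137]
top push_face 0.6 ctr [ 0.5777 -0.2082] sides [0.1092 0.1579] ang [ -74.0747 -165.5719]
top key_top 0.61 ctr [0.3805 0.1387] sides [0.0216 0.019 ] ang [ -90.162 -179.533]
top key_top 0.42 ctr [0.5781 0.4119] sides [0.0892 0.0741] ang [ -90.4332 -178.3195]
side grader 0.81 ctr [ 0.6672 -0.258 ] sides [0.3431 0.3552] ang [ -65.242  -164.9088]
side readout 0.84 ctr [0.3989 0.1471] sides [0.1042 0.1035] ang [-89.8752 172.781 ]
side readout 0.68 ctr [0.5641 0.1631] sides [0.1484 0.1558] ang [-77.7002 179.5547]
side push_face 0.7 ctr [ 0.5701 -0.1948] sides [0.1443 0.1626] ang [ -69.3303 -163.9582]
side key_top 0.65 ctr [0.3769 0.1367] sides [0.0257 0.0223] ang [-109.3648  151.5992]
side key_top 0.45 ctr [0.5413 0.1451] sides [0.0286 0.031 ] ang [-156.5648  114.9842]
[[ 0.4768 -0.149   0.018 ]
 [ 0.5181 -0.3097  0.018 ]
 [ 0.7611 -0.0729  0.018 ]]
```

View pics/c1.png

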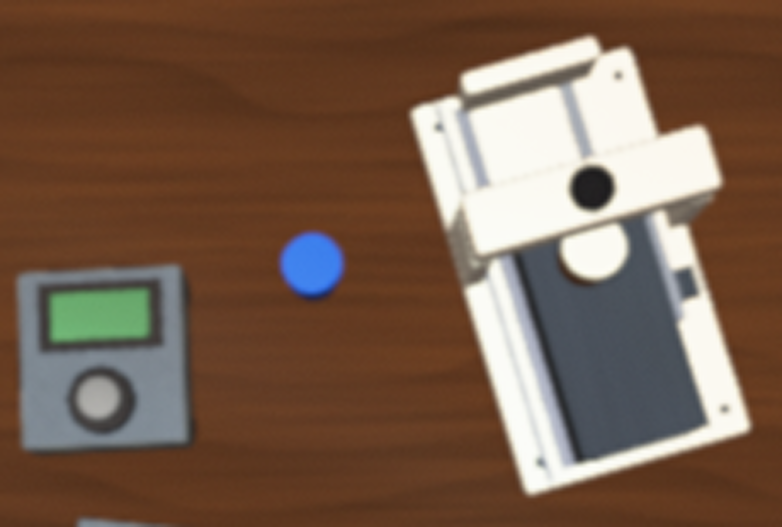

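View pics/c2.png

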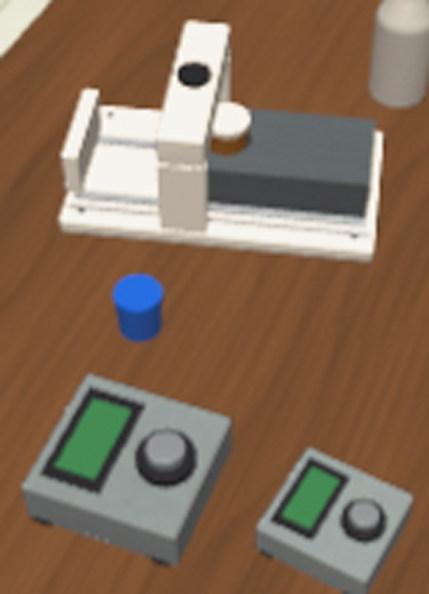

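The crops confirm it: the left readout at (210,190) measures about 127 × 137 mm, the other about 90 mm. The larger one's key is at (208.5,201.5) in the top view and (255.6,255.5) in the side view. The grader's yaw is about 14.8° and its push face is near (0.504,-0.226).

```bash
cat >> h.py <<'E'
def plan(*T):
    o=ctrl.get_obs();p=np.array(o["tool_pos"]);y=np.radians(o["orientation"][2])
    A=np.array([[np.cos(y),np.sin(y),0],[np.sin(y),-np.cos(y),0],[0,0,-1]])
    print(round(o["clock"],2),p.round(4),np.round(o["orientation"],2),"F",np.round(o["force"],2),"j",np.round(o["joint_pos"],0))
    for t in T:
        t=np.array(t,float);print(t.round(4),"->",(A@(t[:3]-p)/.2).round(3),"turn",round(-(t[3]-np.degrees(y))/360,4) if len(t)>3 else 0)
E
python3 - <<'E'
from h import *
S={n:ctrl.snapshot(n) for n in("top","side")}
print(tri(S["top"],(208.5,201.5),S["side"],(255.6,255.5)))
print([atz(S["top"],(208.5,201.5),z).round(4) for z in(.05,.06)],[atz(S["side"],(255.6,255.5),z).round(4) for z in(.05,.06)])
plan((.30,.45,.227,14.8))
E
```

```text
(array([0.53620064, 0.15363593, 0.06735007]), np.float64(0.005100892705485354))
[array([0.5407, 0.1572, 0.05  ]), array([0.5395, 0.1556, 0.06  ])] [array([0.5393, 0.1427, 0.05  ]), array([0.536 , 0.1488, 0.06  ])]
1.7 [0.1884 0.6482 0.2265] [180.   -0.  -16.2] F [ 0.01  0.59 -0.04] j [ 90.  21.   1.   0. -70. -17.]
[ 0.3    0.45   0.227 14.8  ] -> [ 0.812  0.796 -0.002] turn -0.0861
```

>>> {"name": "carry_out", "arguments": {"deltas": [[[0.81,0.79,0,-0.086,-1],[0.81,0.79,0,-0.086,-1],[0.81,0.79,0,-0.086,-1],[0.81,0.79,0,-0.086,-1],[0.81,0.79,0,-0.086,-1]]]}}

```text
clock: 2.2
tool_pos: [0.3009, 0.4481, 0.227]
orientation: [-180.0, -0.0, 14.9]
force: [0.2, 1.0, -0.1]
opening: 0.053
gripper_force: 0.0
```

>>> {"name": "carry_out", "arguments": {"deltas": [[[0.45,1,0,0,-1],[0.45,1,0,0,-1],[0.45,1,0,0,-1],[0.45,1,0,0,-1],[0.45,1,0,0,-1]]]}}

```text
clock: 2.7
tool_pos: [0.4394, 0.2778, 0.2269]
orientation: [180.0, -0.0, 14.6]
force: [0.7, 0.1, -0.4]
opening: 0.0134
gripper_force: 0.0
```

>>> {"name": "carry_out", "arguments": {"deltas": [[[0.1,1,0,0,-1],[0.1,1,0,0,-1],[0.1,1,0,0,-1],[0.1,1,0,0,-1],[0.1,1,0,0,-1]]]}}

```text
clock: 3.2
tool_pos: [0.509, 0.0878, 0.2266]
orientation: [180.0, 0.0, 14.5]
force: [-0.1, 0.5, -0.5]
opening: 0.0007
gripper_force: 0.0
```

>>> {"name": "carry_out", "arguments": {"deltas": [[[-0.3,1,0,0,-1],[-0.3,1,0,0,-1],[-0.3,1,0,0,-1],[-0.3,1,0,0,-1],[-0.3,1,0,0,-1]]]}}

```text
clock: 3.7
tool_pos: [0.5003, -0.1198, 0.2267]
orientation: [180.0, 0.0, 14.6]
force: [0.4, 1.3, -0.6]
opening: 0.0003
gripper_force: 0.0
```

```bash
python3 - <<'E'
from h import *
plan((.459,-.239,.227,14.8),(.459,-.239,.10,14.8))
E
```

```text
3.7 [ 0.5003 -0.1198  0.2267] [1.7998e+02 1.0000e-02 1.4560e+01] F [ 0.4   1.33 -0.63] j [  8.   5. -19.   0. -65.  96.]
[ 0.459 -0.239  0.227 14.8  ] -> [-0.35   0.525 -0.002] turn -0.0007
[ 0.459 -0.239  0.1   14.8  ] -> [-0.35   0.525  0.633] turn -0.0007
```

>>> {"name": "carry_out", "arguments": {"deltas": [[[-0.35,0.525,0,0,-1],[-0.35,0.525,0,0,-1],[-0.35,0.525,0,0,-1],[-0.35,0.525,0.5,0,-1],[-0.35,0.525,0.5,0,-1]]]}}

```text
clock: 4.2
tool_pos: [0.4613, -0.2362, 0.127]
orientation: [179.9, -0.3, 14.7]
force: [1.1, 0.1, -1.4]
opening: 0.0006
gripper_force: 0.0
```

```bash
python3 - <<'E'
from h import *
plan((.459,-.239,.036,14.8))
S={n:ctrl.snapshot(n) for n in("top","side")}
for n in S:
  for d in ctrl.spot_point(S[n],"push_face")[:1]: print(n,d["p"],atz(S[n],d["centre"],.042))
for n,(a,b,c,d) in {"top":(120,270,290,420),"side":(90,220,210,400)}.items():
  cv2.imwrite(f"pics/p_{n}.png",cv2.resize(S[n]["color"][a:b,c:d],None,fx=4,fy=4,interpolation=2)[...,::-1])
E
```

```text
4.2 [ 0.4613 -0.2362  0.127 ] [179.9   -0.28  14.67] F [ 1.09  0.12 -1.39] j [ -5.  11. -27.   0. -52. 110.]
[ 0.459 -0.239  0.036 14.8  ] -> [-0.014  0.011  0.455] turn -0.0004
side 0.94 [ 0.5005255  -0.22412602  0.042     ]
```

View pics/p_side.png

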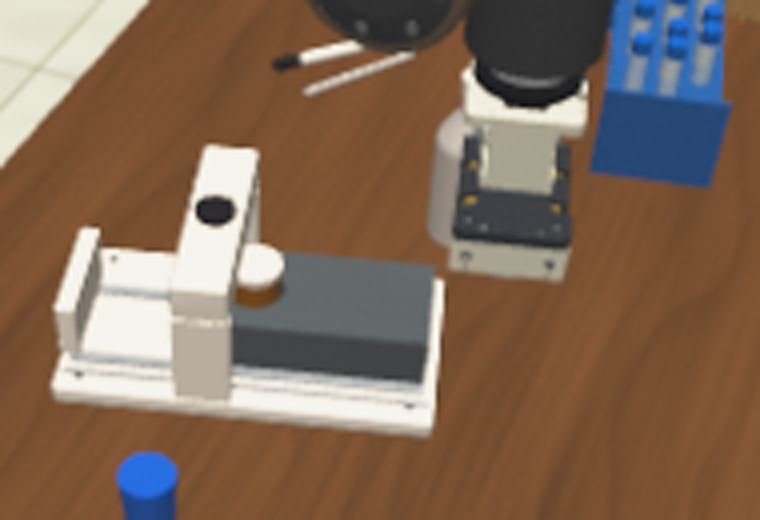

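The side view shows the gripper clear of the near face (face edge at about (430,330) in the crop), with the bottle behind it and well clear. Going down now.

>>> {"name": "carry_out", "arguments": {"deltas": [[[-0.015,0.01,0.22,0,-1],[-0.015,0.01,0.455,0,-1],[-0.015,0.01,0.455,0,-1],[-0.015,0.01,0.455,0,-1]]]}}

```text
clock: 4.8
tool_pos: [0.4595, -0.2384, 0.0378]
orientation: [179.9, -0.1, 14.9]
force: [0.8, -0.8, 0.7]
opening: 0.0002
gripper_force: 0.0
```

>>> {"name": "carry_out", "arguments": {"deltas": [[[0.08,0,0,0,-1],[0.15,0,0,0,-1],[0.2,0,0,0,-1],[0.22,0,0,0,-1],[0.25,0,0,0,-1]]]}}

```text
clock: 5.3
tool_pos: [0.5053, -0.2257, 0.0364]
orientation: [-180.0, 0.1, 14.8]
force: [-7.4, -2.3, 6.1]
opening: 0.0006
gripper_force: 3.8
```

>>> {"name": "carry_out", "arguments": {"deltas": [[[0.06,0,0,0,-1],[0.12,0,0,0,-1],[0.17,0,0,0,-1],[0.21,0,0,0,-1],[0.22,0,0,0,-1]]]}}

```text
clock: 5.8
tool_pos: [0.547, -0.214, 0.0359]
orientation: [-179.9, 0.2, 14.8]
force: [-9.2, -0.5, 6.5]
opening: 0.0002
gripper_force: 4.5
```

>>> {"name": "carry_out", "arguments": {"deltas": [[[0.015,0,0,0,-1],[0.03,0,0,0,-1],[0.03,0,0,0,-1]]]}}

```text
clock: 6.1
tool_pos: [0.5499, -0.2132, 0.0358]
orientation: [-179.9, 0.5, 14.7]
force: [-15.6, -3.1, 11.9]
opening: 0.0005
gripper_force: 7.8
```

>>> {"name": "carry_out", "arguments": {"deltas": [[[0.015,0,0,0,-1],[0.03,0,0,0,-1],[0.03,0,0,0,-1]]]}}

```text
clock: 6.4
tool_pos: [0.5499, -0.2129, 0.0356]
orientation: [-179.8, 1.0, 14.7]
force: [-31.1, -8.6, 25.2]
opening: 0.0003
gripper_force: 16.2
```

The tool has stopped and the force has risen to 32 N, about 57 mm after contact. That is the end stop, so I am letting go.

>>> {"name": "carry_out", "arguments": {"deltas": [[[-0.1,0,0,0,-1],[-0.2,0,0,0,-1],[-0.35,0,0,0,-1],[-0.5,0,0,0,-1],[-0.5,0,0,0,-1]]]}}

```text
clock: 6.9
tool_pos: [0.461, -0.2369, 0.0362]
orientation: [-180.0, 0.0, 14.7]
force: [0.1, 0.3, -1.3]
opening: 0.0001
gripper_force: 0.0
```

```bash
python3 - <<'E'
from h import *
plan()
S={n:ctrl.snapshot(n) for n in("top","side")}
for n in S:
  for d in ctrl.spot_point(S[n],"push_face")[:1]: print(n,d["p"],atz(S[n],d["centre"],.042))
n="side";cv2.imwrite(f"pics/q.png",cv2.resize(S[n]["color"][100:210,210:350],None,fx=5,fy=5,interpolation=2)[...,::-1])
E
```

```text
6.9 [ 0.461  -0.2369  0.0362] [-1.7996e+02  1.0000e-02  1.4670e+01] F [ 0.12  0.28 -1.27] j [ -6.  18. -32.  -0. -40. 110.]
top 0.51 [0.56503664 0.14797627 0.042     ]
side 0.85 [ 0.52840121 -0.22490903  0.042     ]
```

View pics/q.png

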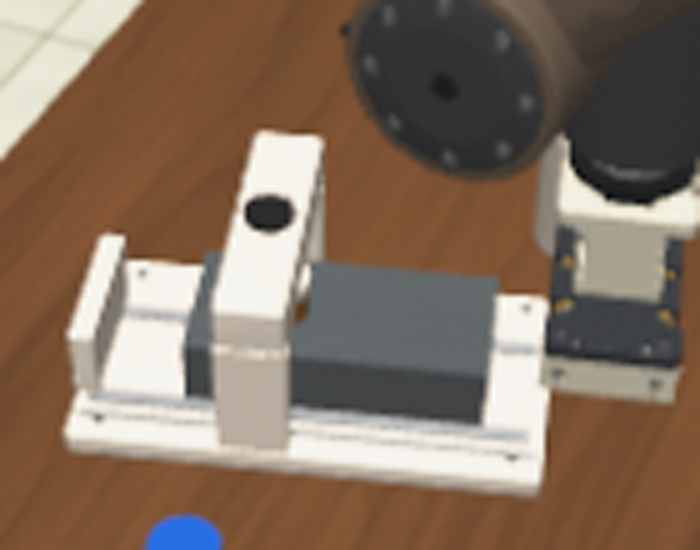

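The slide rests at its middle position (near edge at crop x≈490, about 30 mm in). Rising and going over to the key.

>>> {"name": "carry_out", "arguments": {"deltas": [[[0,0,-0.95,0,-1],[0,0,-0.95,0,-1],[0,0,-0.95,0,-1],[0,0,-0.95,0,-1],[0,0,-0.95,0,-1]]]}}

```text
clock: 7.6
tool_pos: [0.4678, -0.2375, 0.2324]
orientation: [179.7, -0.6, 14.8]
force: [0.7, -0.7, 0.4]
opening: 0.0007
gripper_force: 0.0
```

>>> {"name": "carry_out", "arguments": {"deltas": [[[0.43,-0.89,0,0,-1],[0.43,-0.89,0,0,-1],[0.43,-0.89,0,0,-1],[0.43,-0.89,0,0,-1],[0.43,-0.89,0,0,-1]]]}}

```text
clock: 8.1
tool_pos: [0.5032, -0.0377, 0.2257]
orientation: [-180.0, -0.1, 15.1]
force: [0.9, -0.0, -0.3]
opening: 0.0007
gripper_force: 0.0
```

>>> {"name": "carry_out", "arguments": {"deltas": [[[0.43,-0.89,0,0,-1],[0.43,-0.89,0,0,-1],[0.43,-0.89,0,0,-1],[0.43,-0.89,0,0,-1],[0.43,-0.89,0,0,-1]]]}}

```text
clock: 8.6
tool_pos: [0.5406, 0.1564, 0.2249]
orientation: [-180.0, -0.0, 15.0]
force: [-0.2, -0.4, 0.1]
opening: 0.0005
gripper_force: 0.0
```

```bash
python3 - <<'E'
from h import *
plan((.538,.153,.1,14.7))
s=ctrl.snapshot("side")
for d in ctrl.spot_point(s,"push_face")[:1]: print(d["p"],atz(s,d["centre"],.042))
for nm in("key_top","readout"):
  for d in ctrl.spot_point(s,nm)[:3]: print(nm,d["p"],d["centre"],atz(s,d["centre"],.06 if nm=="key_top" else 0))
E
```

```text
8.6 [0.5406 0.1564 0.2249] [-1.8e+02 -2.0e-02  1.5e+01] F [-0.17 -0.39  0.14] j [ 36.  10. -14.   0. -66.  69.]
[ 0.538  0.153  0.1   14.7  ] -> [-0.017  0.013  0.624] turn 0.0008
key_top 0.61 [314.1, 276.1] [0.37847581 0.14680343 0.06      ]
key_top 0.53 [255.4, 256.2] [0.53558661 0.15090384 0.06      ]
key_top 0.36 [245.1, 266.1] [0.54635688 0.18787283 0.06      ]
readout 0.97 [242.7, 264.6] [0.57472952 0.15269555 0.        ]
readout 0.78 [304.9, 283.2] [0.40129408 0.13985381 0.        ]
```

>>> {"name": "carry_out", "arguments": {"deltas": [[[-0.015,0.015,0.2,0,-1],[-0.015,0.015,0.45,0,-1],[-0.015,0.015,0.68,0,-1],[-0.015,0.015,0.68,0,-1],[-0.015,0.015,0.68,0,-1]]]}}

```text
clock: 9.3
tool_pos: [0.5374, 0.1466, 0.0904]
orientation: [179.9, 0.0, 14.7]
force: [0.7, 1.1, 0.9]
opening: 0.0007
gripper_force: 0.0
```

```bash
python3 - <<'E'
from h import *
plan()
S={n:ctrl.snapshot(n) for n in("top","side")};s=S["side"]
p=np.array(ctrl.get_obs()["tool_pos"]);print(proj(s,p),proj(s,[p[0],p[1],.06]))
for n in S:
  for d in ctrl.spot_point(S[n],"push_face")[:1]: print(n,d["p"],atz(S[n],d["centre"],.042))
cv2.imwrite("pics/k.png",cv2.resize(s["color"][190:300,195:335],None,fx=5,fy=5,interpolation=2)[...,::-1])
E
```

```text
9.3 [0.5374 0.1466 0.0904] [1.7994e+02 4.0000e-02 1.4720e+01] F [0.7  1.07 0.95] j [ 35.  17. -24.   0. -49.  69.]
[254.25517494 247.48813995] [254.73494554 254.90975531]
top 0.57 [ 0.53771242 -0.21557335  0.042     ]
```

View pics/k.png

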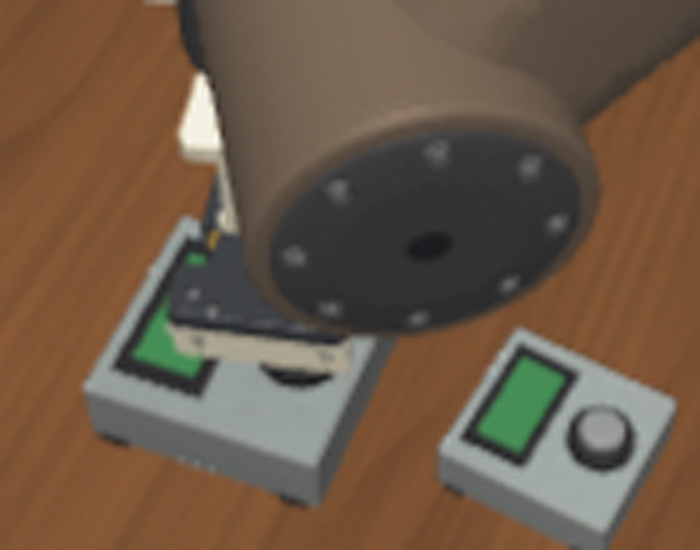

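The gripper is over the larger readout; the housing's edge shows at (300,375) in the crop and the key is hidden. Descending in small steps and watching the force.

>>> {"name": "carry_out", "arguments": {"deltas": [[[0,0,0.05,0,-1],[0,0,0.08,0,-1],[0,0,0.1,0,-1],[0,0,0.1,0,-1]]]}}

```text
clock: 9.9
tool_pos: [0.5365, 0.1474, 0.0687]
orientation: [180.0, 0.1, 14.8]
force: [0.3, -0.5, -0.3]
opening: 0.0003
gripper_force: 0.0
```

>>> {"name": "carry_out", "arguments": {"deltas": [[[0,0,0.015,0,-1],[0,0,0.03,0,-1],[0,0,0.03,0,-1]]]}}

```text
clock: 10.2
tool_pos: [0.5372, 0.1477, 0.0635]
orientation: [180.0, -0.0, 14.8]
force: [-0.6, -0.5, 2.5]
opening: 0.0004
gripper_force: 1.8
```

>>> {"name": "carry_out", "arguments": {"deltas": [[[0,0,0.01,0,-1],[0,0,0.02,0,-1],[0,0,0.02,0,-1]]]}}

```text
clock: 10.5
tool_pos: [0.5373, 0.1477, 0.0611]
orientation: [180.0, -0.1, 14.8]
force: [-5.1, -1.4, 17.0]
opening: 0.0002
gripper_force: 8.2
```

>>> {"name": "carry_out", "arguments": {"deltas": [[[0,0,0.005,0,-1],[0,0,0.01,0,-1],[0,0,0.01,0,-1]]]}}

```text
clock: 10.8
tool_pos: [0.5374, 0.1477, 0.0608]
orientation: [180.0, -0.1, 14.8]
force: [-12.1, -1.7, 32.7]
opening: 0.0005
gripper_force: 16.3
```

It bottomed out at z = 0.0608, about 6 mm below the up height of about 0.067 that I triangulated, and the earlier spring force fits. Releasing.

>>> {"name": "carry_out", "arguments": {"deltas": [[[0,0,-0.1,0,-1],[0,0,-0.3,0,-1],[0,0,-0.5,0,-1],[0,0,-0.7,0,-1],[0,0,-0.8,0,-1]]]}}

```text
clock: 11.3
tool_pos: [0.5382, 0.1481, 0.2213]
orientation: [-179.9, -0.3, 14.8]
force: [0.4, 0.5, -0.5]
opening: 0.0004
gripper_force: 0.0
```

>>> {"name": "carry_out", "arguments": {"deltas": [[[-0.3,-0.9,0,0,-1],[-0.3,-0.9,0,0,-1],[-0.3,-0.9,0,0,-1],[-0.3,-0.9,0,0,-1],[-0.3,-0.9,0,0,-1]]]}}

```text
clock: 11.8
tool_pos: [0.4311, 0.3097, 0.2174]
orientation: [-179.9, -0.0, 15.0]
force: [0.9, -0.8, 0.6]
opening: 0.0003
gripper_force: 0.0
```

```bash
python3 - <<'E'
from h import *
plan()
S={n:ctrl.snapshot(n) for n in("top","side")}
for n in S:
  for d in ctrl.spot_point(S[n],"push_face")[:1]: print(n,d["p"],atz(S[n],d["centre"],.042))
  for nm in("jar","bottle","beaker"):
    for d in ctrl.spot_point(S[n],nm)[:1]: print(n,nm,atz(S[n],d["centre"],0).round(3))
cv2.imwrite("pics/f.png",np.hstack([cv2.resize(S["side"]["color"][110:310,190:360],None,fx=2.3,fy=2.3),cv2.resize(S["top"]["color"][85:285,180:350],None,fx=2.3,fy=2.3)])[...,::-1])
E
```

```text
11.8 [0.4311 0.3097 0.2174] [-1.7995e+02 -1.0000e-02  1.4990e+01] F [ 0.93 -0.75  0.6 ] j [ 57.   7. -18.  -0. -64.  48.]
top 0.38 [0.56362285 0.3882225  0.042     ]
top jar [0.564 0.409 0.   ]
top bottle [ 0.527 -0.408  0.   ]
top beaker [0.564 0.408 0.   ]
side jar [0.43  0.405 0.   ]
side bottle [ 0.528 -0.412 -0.   ]
side beaker [0.57  0.406 0.   ]
```

View pics/f.png

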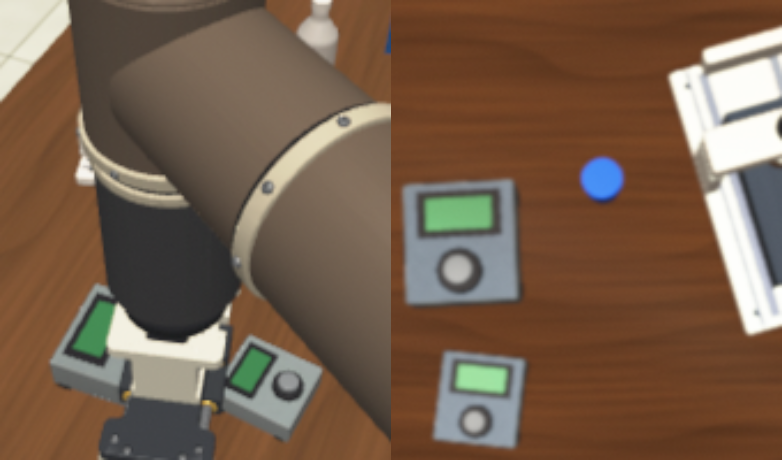

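The key is up again at (460,268) in the combined picture, the slide is still at its middle position, and the bystanders stand where they were. The arm is in free air, so I'm handing in.

```bash
python3 -c "
from plant import ctrl
print(ctrl.close_job())"
```

```text
the job is handed in; nothing more can be done
None
```

I handed the job in at about 12 s: slide pushed to its end stop and let go to rest at mid position, then the larger readout's key pressed right down and released. The hand-in returned no verdict, and I judged the slide and key positions from forces and pictures only (the pin itself was not seen).

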